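Return the repaired clocks to their outline pads

ROBOT

A 6-joint arm with a two-finger parallel gripper is mounted at the origin on the work surface. World frame = base frame: x ahead of the robot, y to its left, z up, the work surface at z = 0. Lengths are in m, angles in rad, forces in N, time in s.
With the tool pointing down it reaches from about 0.225 to 0.875 m from the base axis. Payload 3.4 kg.
Tool frame: the origin (TCP) lies midway between the tips of the shut fingers; the grasp point (between the pads) lies 19 mm behind it; z points along the fingers, y is the line along which they close (so a half turn about z gives the same grasp; the last joint's range is limited). The gripper opens to 85 mm and grips with 20 to 120 N. Pads are 22 mm wide; open, the fingers measure 114 mm over their backs; the gripper's body (76 mm by 85 mm) begins 54 mm behind the grasp point. The pads swing forward as they close: fully open they stand 13 mm farther back than shut.
Start: joints at [-1.361, 0.276, 1.505, -0, 1.361, -0.121], TCP at [0.187, -0.544, 0.231] pointing down, gripper open.
Joint ranges: [-2.89, 2.89], [-0.75, 2.08], [0.22, 2.7], [-1.18, 4.32], [0.11, 2.71], [-2.7, 2.7]. Speed limits (rad/s): [2.57, 2.57, 3.14, 3.14, 3.14, 3.14].

INTERFACE

Orientations are given as a rotation vector (axis times angle).
In Python, from bench import env gives the robot as it stands. The module is installed in compiled form; this text tells all that it offers.
- The arm moves only by the tool jog_arm, never from a script. Its argument "steps" is a list of rows, each a list of 6 numbers: the shift along the tool's x, y, z in cm, then the turn, a rotation vector about the tool's x, y, z in degrees. A call has 1 to 12 rows; each row is the pose to reach, as a shift and turn from the pose commanded when the call began, along the tool's axes at that moment; what a row does not reach only later rows make up. A row lasts 1/12 s, in which the tool goes at most 41.7 mm and 7.16 degrees, less where a joint would pass 70% of its speed; a pose out of reach is approached as far as the arm can. A call with a gripper value outside its range is refused whole. "fingers" is the finger opening in cm, from 0 to 8.54, set as the call begins (left out, the last holds). The fingers move at their own pace and stop on an object; "grip_force" is the grip in N (left out, the last holds). Time passes only in rows, so rows that repeat a pose let the fingers close. It gives the time, the measured TCP pose, the force, the opening and the grip force at its end, in the units of the state.
- env.sense(): the state, without advancing time (a new reading comes with each control period).
- env.snapshot(name): name is "scene" or "top" or "wrist"; returns a dict with "img" (420x560x3 uint8, red, green, blue), "range_z" (420x560 float32, m along the optical axis (not along the pixel's ray), 0 where there is no reading), "intrinsics" (3x3 intrinsics, pixels), "extrinsics" (4x4, takes a point from camera to world coordinates). Camera axes: x right, y up, looking along -z (the intrinsics and any distortion apply to the point x, -y, -z); pixel columns grow to the right and rows downward; lengths in m; the calibration is good to about 2 mm. The wrist camera is an equidistant fisheye: a pixel r from the principal point sees the ray r / f radians off the axis. A picture is of the moment at which its call begins.
- env.close_job(): hands the job in; it is judged then, once.
The state is a dict: "time": time; "qpos": joint angles; "joint_velocities": joint speeds; "effort": joint torques, N m; "eef_pos": TCP position; "ee_rot": TCP orientation; "wrist_force": force on the tool from outside, world axes, zero at the start; "ft_torque": the same for the moment, N m; "grip_width": finger opening in m; "grip_force": force on a finger pad.
Only numpy, scipy, OpenCV 4.12 (cv2) and the standard library are available. Lean on these libraries where they do the work, as an engineer would, in place of code of your own. Each camera call takes 0.05 s, during which the arm holds its last target. There are 200 camera calls.

TASK

The four repaired clocks lie scattered on the watchmaker's bench. Set each one, dial up, on the black pad whose white outline has its shape and size, centred in the outline; turn the square and the oblong clock so their sides follow the lines (either way round will do; the round ones may face any way). Set them down rather than drop them, and leave the loupe and the oil jar standing where they are.

Things in the scene. Friction and masses are not known exactly. Their poses are not given: they have to be found in the camera images.
- large_round: The large round clock: steel disc 56 mm in diameter, 20 mm thick, white dial, about 140 g, with a small winding crown (7 mm thick) that sticks out 5 mm at mid height on its +x side; grip it across y. Loose on the bench, dial up, anywhere among the pads. Origin: centre of its underside; z up through the dial.
- small_round: The small round clock: steel disc 36 mm in diameter, 16 mm thick, white dial, about 70 g, with a small winding crown (7 mm thick) that sticks out 5 mm at mid height on its +x side; grip it across y. Loose on the bench, dial up, anywhere among the pads. Origin: centre of its underside; z up through the dial.
- square: The square clock: steel case 46 x 46 mm, 18 mm thick, white dial, about 120 g; x and y along its sides. Loose on the bench, dial up, anywhere among the pads. Origin: centre of its underside; z up through the dial.
- oblong: The oblong clock: steel case 58 mm long (x) by 30 mm wide (y), 18 mm thick, white dial, about 110 g. Loose on the bench, dial up, anywhere among the pads. Origin: centre of its underside; z up through the dial.
- pad_large_round: Pad for the large round clock: the white line is a circle, 62 mm inside and 70 mm outside diameter. Black square pad 84 x 84 x 8 mm, fixed to the bench, with a white 4 mm line around the place for one clock; nothing stands above its flat top. Origin: centre of the pad's underside, on the bench, directly under the centre of the outline; z up, the top face is at z = 8 mm.
- pad_small_round: Pad for the small round clock: the white line is a circle, 42 mm inside and 50 mm outside diameter. Black square pad 84 x 84 x 8 mm, fixed to the bench, with a white 4 mm line around the place for one clock; nothing stands above its flat top. Origin: centre of the pad's underside, on the bench, directly under the centre of the outline; z up, the top face is at z = 8 mm.
- pad_square: Pad for the square clock: the white line is a square, 52 mm inside and 60 mm outside, its sides parallel to the pad's x and y. Black square pad 84 x 84 x 8 mm, fixed to the bench, with a white 4 mm line around the place for one clock; nothing stands above its flat top. Origin: centre of the pad's underside, on the bench, directly under the centre of the outline; z up, the top face is at z = 8 mm.
- pad_oblong: Pad for the oblong clock: the white line is a rectangle, 64 mm (x) by 36 mm (y) inside, 72 by 44 mm outside. Black square pad 84 x 84 x 8 mm, fixed to the bench, with a white 4 mm line around the place for one clock; nothing stands above its flat top. Origin: centre of the pad's underside, on the bench, directly under the centre of the outline; z up, the top face is at z = 8 mm.
- loupe: Bystander: black eyeglass loupe, a loose cone 34 mm across the foot and 28 mm high, standing between the clocks and pads. Origin: centre of its underside. Not to be moved.
- oil_jar: Bystander: small loose amber glass oil jar, 32 mm in diameter and 34 mm high, standing between the clocks and pads. Origin: centre of its underside. Not to be moved.
There are look-alikes about, which are no part of the job. What is shaped like the oblong but orange or pink is not meant.

How it is judged:
By the outcome, as a careful person would: the job done as asked, in the order asked, and still so for the second after the job is handed in, with the robot touching nothing.
It also fails if it takes over 99 s, if anything falls off the work surface, if the arm or the gripper's body presses on something with over 40 N, if the wrist force passes 120 N, or if a joint passes its speed limit or range.

## Working session

There is one attempt and no reset: what is moved stays moved. The work goes in short steps, Python scripts to look and compute and a tool call to move; the robot and the scene stay as the last step left them, time stands still between calls to the robot, and variables do not carry over. Pictures are saved under pics/ and viewed, at most 18 in all, crops included, and the job is handed in when it is done.

Besides the shell and the picture viewer there is one more tool, called after "Request:" as name([rows], argument=value, ...), one row to a line, values as JSON. jog_arm: Moves the arm, as the interface text tells. Its arguments: {"type":"object","properties":{"steps":{"type":"array"},"fingers":{"type":"number"},"grip_force":{"type":"number"}},"required":["steps"]}

```bash
mkdir -p pics
python3 - <<'E'
from bench import env
import cv2,pickle
s=env.sense();print({k:s[k] for k in('time','eef_pos','ee_rot','grip_width','qpos')})
for n in('top','scene'):
    d=env.snapshot(n);pickle.dump(d,open(n+'.pkl','wb'));cv2.imwrite(f'pics/{n}0.png',d['img'][:,:,::-1]);print(n,d['intrinsics'],d['extrinsics'])
E
```

```text
{'time': 0.0, 'eef_pos': array([ 0.18663352, -0.54331911,  0.23044636]), 'ee_rot': array([-3.09696827e+00, -5.16930857e-01,  1.22410665e-04]), 'grip_width': 0.08535918594542562, 'qpos': array([-1.36101950e+00,  2.76575107e-01,  1.50614484e+00,  1.06314357e-06,
        1.36065338e+00, -1.21004229e-01])}
top [[472.28196185   0.         271.72587742]
 [  0.         472.28196185 207.31566675]
 [  0.           0.           1.        ]] [[-0.02263854  0.99957191 -0.01853357  0.48899879]
 [-0.99971955 -0.02276299 -0.00653157 -0.00288766]
 [-0.00695066  0.01838051  0.9998069   0.91496736]
 [ 0.          0.          0.          1.        ]]
scene [[470.93372949   0.         287.02156161]
 [  0.         470.93372949 205.98459028]
 [  0.           0.           1.        ]] [[-0.0527472  -0.86725653  0.49505944  0.90372682]
 [ 0.99855322 -0.05099455  0.01705963  0.00931765]
 [ 0.01045025  0.49524304  0.86869161  0.68955765]
 [ 0.          0.          0.          1.        ]]
```

View pics/top0.png

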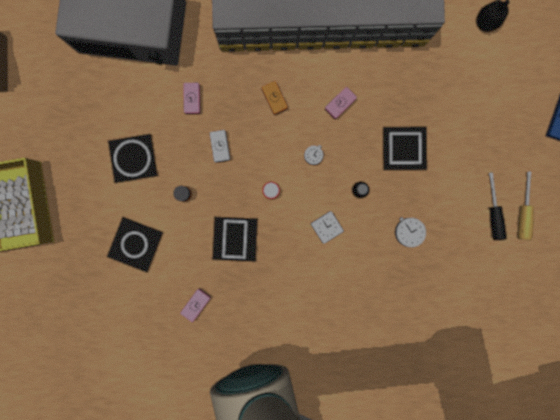

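View pics/scene0.png

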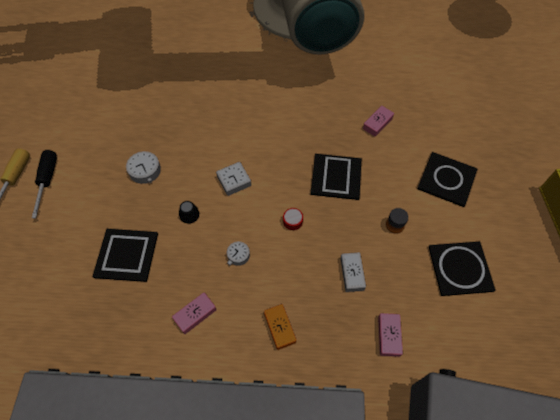

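```bash
cat > h.py <<'E'
import numpy as np,cv2,pickle
def ray(d,uv):
    K=d['intrinsics'];E=d['extrinsics'];uv=np.atleast_2d(uv).astype(float)
    p=np.c_[(uv[:,0]-K[0,2])/K[0,0],-(uv[:,1]-K[1,2])/K[1,1],-np.ones(len(uv))]
    return E[:3,3],p@E[:3,:3].T
def plane(d,uv,z):
    o,r=ray(d,uv);return (o+r*((z-o[2])/r[:,2])[:,None])[:,:2]
E
python3 - <<'E'
from h import *
d=pickle.load(open('top.pkl','rb'));im=d['img']
cv2.imwrite('pics/crop1.png',cv2.resize(im[80:275,105:435],None,fx=2.4,fy=2.4,interpolation=cv2.INTER_CUBIC)[:,:,::-1])
h=cv2.cvtColor(im,cv2.COLOR_RGB2HSV)
m=((h[:,:,1]<60)&(h[:,:,2]>95)).astype(np.uint8)
m[:70]=0;m[330:]=0;m[:,:60]=0;m[:,460:]=0
n,l,st,c=cv2.connectedComponentsWithStats(m)
for i in range(1,n):
    if st[i,4]<40: continue
    cn=cv2.findContours((l==i).astype(np.uint8),cv2.RETR_EXTERNAL,cv2.CHAIN_APPROX_NONE)[0][0][:,0]
    w=plane(d,cn,.018 if st[i,4]/(st[i,2]*st[i,3])>.5 else .008)
    r=cv2.minAreaRect((w*1000).astype(np.float32));print(c[i].round(),st[i,4],np.round(r[0],1),np.round(r[1],1),round(r[2],1),'yawx',)
E
```

```text
[191.  97.] 355 [719.9 153.3] [24.9 53.8] 88.9 yawx
[219. 145.] 493 [625.3 100.2] [59.4 30.7] 8.2 yawx
[406. 147.] 327 [ 614.9 -255.6] [61.4 59.7] 88.6 yawx
[131. 158.] 293 [607.1 270.3] [69.6 69.6] 89.0 yawx
[313. 155.] 303 [603.5 -78.3] [36.2 36.1] 17.0 yawx
[271. 190.] 167 [538.6   4.6] [24.7 26.6] 88.7 yawx
[362. 189.] 52 [ 537.4 -170.1] [13.3 13.3] 88.5 yawx
[327. 227.] 613 [ 466.  -100.6] [46.8 47.3] 30.7 yawx
[411. 232.] 707 [ 453.8 -259.7] [52.9 54.8] 88.4 yawx
[234. 239.] 315 [447.2  76.1] [45.3 73.3] 86.1 yawx
[134. 244.] 208 [440.9 269.8] [49.1 50.2] 43.8 yawx
[194. 305.] 414 [321.2 155.7] [28.1 56. ] 53.2 yawx
```

View pics/crop1.png

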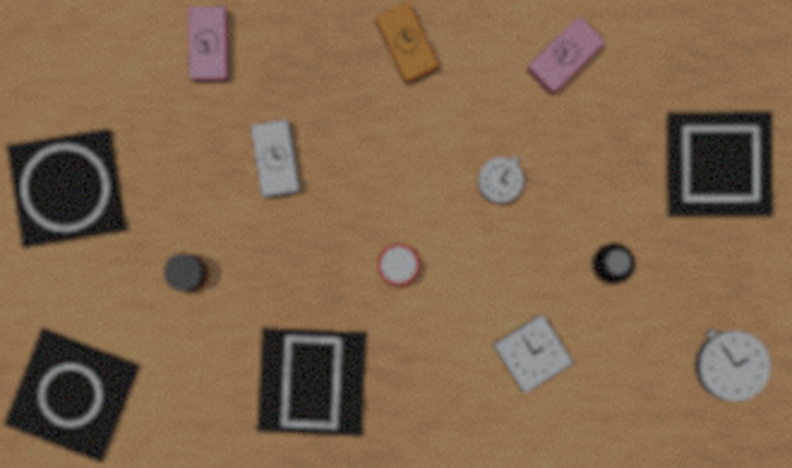

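```bash
cat >> h.py <<'E'
def blobs(d,kind,up=4):
    im=cv2.resize(cv2.GaussianBlur(d['img'],(3,3),0),None,fx=up,fy=up,interpolation=cv2.INTER_CUBIC)
    h=cv2.cvtColor(im,cv2.COLOR_RGB2HSV)
    m=(h[:,:,2]<62) if kind=='pad' else ((h[:,:,1]<70)&(h[:,:,2]>100))
    m=m.astype(np.uint8)
    if kind=='pad': m=cv2.morphologyEx(m,cv2.MORPH_OPEN,np.ones((5,5)))
    for c in cv2.findContours(m,cv2.RETR_EXTERNAL,cv2.CHAIN_APPROX_NONE)[0]:
        yield (c[:,0]+.5)/up-.5
E
python3 - <<'E'
from h import *
for n in('top','scene'):
    d=pickle.load(open(n+'.pkl','rb'))
    for k,z,lo,hi in(('pad',.008,75,95),('dial',.018,28,75)):
        for c in blobs(d,k):
            if len(c)<40: continue
            w=(plane(d,c,z)*1000).astype(np.float32);r=cv2.minAreaRect(w)
            if lo<min(r[1]) and max(r[1])<hi and 250<r[0][0]<680 and abs(r[0][1])<330:
                M=cv2.moments(w[:,None]);print(n,k,np.round(r[0],1),np.round(r[1],1),round(r[2],1),'cent',round(M['m10']/M['m00'],1),round(M['m01']/M['m00'],1))
# height probe
d=pickle.load(open('top.pkl','rb'))
for u,v in((220,140),(314,155),(327,232),(411,238),(250,270)): print(np.round(np.median(d['range_z'][v-2:v+3,u-2:u+3]),4),end=' ')
d=env=None
E
```

```text
top pad [441.1 268. ] [82.3 81.2] 67.6 cent 441.0 268.0
top pad [607.  269.3] [81.2 82.4] 8.0 cent 599.2 256.2
top pad [ 614.1 -254.6] [81.4 81.1] 89.0 cent 614.0 -254.6
top dial [323.3 153. ] [30.5 58. ] 52.7 cent 323.3 153.2
top dial [441.6 266.5] [49.5 49.4] 88.7 cent 441.5 266.6
top dial [447.5  75.5] [44.7 72.3] 86.4 cent 447.6 75.4
top dial [ 452.9 -259.9] [55.9 56.5] 87.5 cent 453.2 -259.1
top dial [ 466.1 -100.6] [48.  48.2] 30.9 cent 466.1 -100.6
top dial [539.    4.3] [28.4 28.3] 55.0 cent 539.0 4.2
top dial [604.  -78.5] [37.4 37.3] 0.7 cent 604.3 -78.7
top dial [606.5 267.7] [69.3 68.8] 89.0 cent 606.3 268.0
top dial [ 612.8 -252.8] [60.2 60. ] 88.6 cent 613.0 -252.9
top dial [625.4 100.1] [60.4 32.7] 8.1 cent 625.6 100.4
scene pad [609.6 271.2] [85.2 86.6] 7.9 cent 609.6 271.2
scene pad [ 616.9 -252.1] [85.3 85.8] 88.9 cent 616.9 -252.1
scene pad [450.1  77.3] [84.2 87.6] 86.1 cent 450.2 77.5
scene pad [443.9 269.6] [84.1 88.6] 67.5 cent 443.8 269.7
scene dial [626.8 102.8] [56.8 29.3] 8.1 cent 626.5 103.3
scene dial [612.2 269.2] [66.3 67.2] 3.3 cent 615.0 267.8
scene dial [605.9 -76.4] [33.7 33.9] 52.8 cent 605.9 -76.4
scene dial [ 619.3 -249.7] [57.7 57.8] 89.0 cent 619.4 -249.7
scene dial [466.7 -99.3] [44.4 45.9] 30.9 cent 466.4 -98.7
scene dial [ 451.7 -258.1] [53.7 53.5] 59.1 cent 451.8 -258.2
0.9001 0.8998 0.8955 0.8917 0.9127
```

```bash
cat >> h.py <<'E'
from scipy.spatial.transform import Rotation as R
def go(x,y,z,psi):
    "mm,deg -> jog row from the present pose"
    from bench import env
    s=env.sense();r=R.from_rotvec(s['ee_rot'])
    t=R.from_euler('z',psi,degrees=True)*R.from_euler('x',180,degrees=True)
    print('t',round(s['time'],2),'at',np.round(s['eef_pos']*1000,1),'w',round(s['grip_width']*1000,1))
    dp=r.inv().apply(np.array([x,y,z])/10-s['eef_pos']*100)
    print('row',np.round(dp,2),np.round((r.inv()*t).as_rotvec(degrees=True),1))
E
python3 -c "
from h import *
go(452,-259,150,40)"
```

```text
t 0.1 at [ 186.6 -543.4  230.5] w 85.6
row [ 34.33 -18.26   8.09] [ -0.1  -0.  -21.1]
```

Request:
jog_arm([
  [34.33, -18.26, 8.1, 0, 0, -21],
  [34.33, -18.26, 8.1, 0, 0, -21],
  [34.33, -18.26, 8.1, 0, 0, -21],
  [34.33, -18.26, 8.1, 0, 0, -21],
  [34.33, -18.26, 8.1, 0, 0, -21],
  [34.33, -18.26, 8.1, 0, 0, -21],
  [34.33, -18.26, 8.1, 0, 0, -21],
  [34.33, -18.26, 8.1, 0, 0, -21],
  [34.33, -18.26, 8.1, 0, 0, -21],
  [34.33, -18.26, 8.1, 0, 0, -21],
  [34.33, -18.26, 8.1, 0, 0, -21],
  [34.33, -18.26, 8.1, 0, 0, -21],
])

```text
time: 1.1
eef_pos: [0.4523, -0.2586, 0.1497]
ee_rot: [-2.95, -1.078, 0.002]
wrist_force: [-0.5, -0.6, 0.5]
grip_width: 0.0855
grip_force: 0.0
```

```bash
cat >> h.py <<'E'
def wray(d,uv):
    K=d['intrinsics'];E=d['extrinsics'];uv=np.atleast_2d(uv).astype(float)
    q=(uv-K[:2,2])/[K[0,0],K[1,1]];th=np.hypot(*q.T);s=np.where(th>1e-9,np.sin(th)/np.maximum(th,1e-9),1)
    p=np.c_[q[:,0]*s,-q[:,1]*s,-np.cos(th)]
    return E[:3,3],p@E[:3,:3].T
def wplane(d,uv,z):
    o,r=wray(d,uv);return (o+r*((z-o[2])/r[:,2])[:,None])[:,:2]
E
python3 - <<'E'
from h import *
from bench import env
d=env.snapshot('wrist');pickle.dump(d,open('w1.pkl','wb'));cv2.imwrite('pics/w1.png',d['img'][:,:,::-1])
print(d['intrinsics'],d['extrinsics'].round(3));go(452,-259,150,40)
E
```

```text
[[325.1922621    0.         281.90355531]
 [  0.         325.1922621  209.56865583]
 [  0.           0.           1.        ]] [[ 0.645  0.725  0.241  0.515]
 [-0.764  0.612  0.202 -0.207]
 [-0.001 -0.315  0.949  0.293]
 [ 0.     0.     0.     1.   ]]
t 1.15 at [ 451.9 -259.6  150. ] w 85.7
row [ 0.05 -0.04  0.  ] [-0.   0.1  0. ]
```

View pics/w1.png

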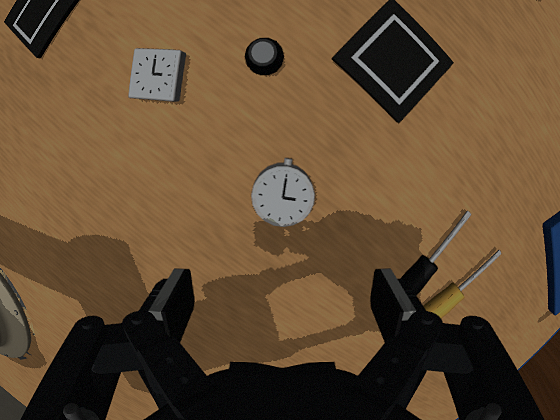

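```bash
cat >> h.py <<'E'
def wlook(d,z,kind='dial',lo=20,up=3):
    im=cv2.resize(d['img'],None,fx=up,fy=up,interpolation=cv2.INTER_CUBIC);h=cv2.cvtColor(im,cv2.COLOR_RGB2HSV)
    m=((h[:,:,1]<70)&(h[:,:,2]>120)) if kind=='dial' else (h[:,:,2]<70)
    m=m.astype(np.uint8);m[290*up:]=0
    for c in cv2.findContours(m,cv2.RETR_EXTERNAL,cv2.CHAIN_APPROX_NONE)[0]:
        c=(c[:,0]+.5)/up-.5
        if len(c)<60: continue
        w=(wplane(d,c,z)*1000).astype(np.float32);r=cv2.minAreaRect(w)
        if min(r[1])<lo or max(r[1])>100: continue
        M=cv2.moments(w[:,None]);e=cv2.fitEllipse(w)
        print(kind,'px',c.mean(0).round(),'rect',np.round(r[0],1),np.round(r[1],1),round(r[2],1),'cent',round(M['m10']/M['m00'],1),round(M['m01']/M['m00'],1),'ell',np.round(e[0],1),np.round(e[1],1))
E
python3 - <<'E'
from h import *
d=pickle.load(open('w1.pkl','rb'))
wlook(d,.018);wlook(d,.020);wlook(d,.008,'pad');print('line');wlook(d,.008)
E
```

```text
dial px [282. 196.] rect [ 455.7 -257.5] [53.  55.2] 18.3 cent 455.5 -257.4 ell [ 455.5 -257.4] [52.4 55. ]
dial px [154.  73.] rect [468.5 -98.8] [44.5 44.6] 30.6 cent 468.4 -98.9 ell [468.5 -99. ] [51.6 51.8]
dial px [395.  58.] rect [ 613.7 -252.1] [57.9 57.9] 88.9 cent 613.7 -252.1 ell [ 613.6 -252. ] [67.8 68.4]
dial px [32. 20.] rect [444.1  69.1] [42.4 54.4] 86.0 cent 433.1 65.7 ell [444.5  68.5] [42.8 70.4]
dial px [282. 196.] rect [ 456.2 -257.2] [52.6 54.8] 18.3 cent 456.0 -257.1 ell [ 456. -257.] [52.  54.6]
dial px [154.  73.] rect [468.9 -99.6] [44.1 44.3] 30.6 cent 468.8 -99.7 ell [468.9 -99.8] [51.3 51.5]
dial px [395.  58.] rect [ 613.  -251.8] [57.5 57.5] 88.9 cent 612.9 -251.8 ell [ 612.9 -251.7] [67.3 67.9]
dial px [32. 20.] rect [444.6  67.1] [42.1 54. ] 86.0 cent 433.7 63.7 ell [445.   66.5] [42.5 69.8]
pad px [  7. 282.] rect [110.7 -39.5] [31.8 22.8] 64.2 cent 109.3 -40.4 ell [109.9 -40.7] [20.7 30.6]
pad px [175. 282.] rect [ 307.5 -226.7] [25.8 49.1] 43.8 cent 309.8 -232.6 ell [ 310.3 -233. ] [25.2 52.1]
pad px [264.  56.] rect [ 538.6 -166.4] [33.8 33.6] 42.1 cent 538.8 -166.3 ell [ 538.8 -166.3] [33.  33.9]
pad px [393.  60.] rect [ 616.1 -253.7] [84.1 85.4] 88.9 cent 616.1 -253.6 ell [ 616.  -253.5] [ 98.7 100. ]
pad px [35. 15.] rect [442.3  79.2] [37.  49.9] 86.1 cent 438.1 78.1 ell [437.9  78.1] [38.4 55.7]
pad px [38. 23.] rect [445.9  75.1] [90.1 77. ] 86.1 cent 434.9 62.7 ell [439.   68.5] [69.2 99.9]
line
dial px [282. 196.] rect [ 453.5 -259.4] [55.  57.3] 18.3 cent 453.4 -259.3 ell [ 453.4 -259.3] [54.3 57. ]
dial px [154.  73.] rect [466.8 -94.9] [46.1 46.3] 30.6 cent 466.7 -95.0 ell [466.8 -95.1] [53.5 53.7]
dial px [395.  58.] rect [ 617.3 -253.8] [60. 60.] 88.9 cent 617.2 -253.8 ell [ 617.2 -253.7] [70.2 70.9]
dial px [32. 20.] rect [441.5  79.1] [44.  56.4] 86.0 cent 430.1 75.6 ell [441.9  78.5] [44.4 72.9]
```

```bash
python3 -c "
from h import *
go(454.3,-258,1,40)"
```

```text
t 1.15 at [ 451.9 -259.6  150. ] w 85.7
row [ 0.3   0.04 14.9 ] [-0.   0.1  0. ]
```

Request:
jog_arm([
  [0.3, 0, 4, 0, 0, 0],
  [0.3, 0, 8, 0, 0, 0],
  [0.3, 0, 11, 0, 0, 0],
  [0.3, 0, 13, 0, 0, 0],
  [0.3, 0, 14.2, 0, 0, 0],
  [0.3, 0, 14.9, 0, 0, 0],
  [0.3, 0, 14.9, 0, 0, 0],
  [0.3, 0, 14.9, 0, 0, 0],
], fingers=7)

```text
time: 1.82
eef_pos: [0.4543, -0.2589, 0.0017]
ee_rot: [2.953, 1.071, 0.0]
wrist_force: [0.1, -1.0, -0.5]
grip_width: 0.07
grip_force: 0.0
```

Request:
jog_arm([
  [0, 0, 0, 0, 0, 0],
  [0, 0, 0, 0, 0, 0],
  [0, 0, 0, 0, 0, 0],
  [0, 0, 0, 0, 0, 0],
  [0, 0, 0, 0, 0, 0],
  [0, 0, 0, 0, 0, 0],
], fingers=4.5, grip_force=40)

```text
time: 2.32
eef_pos: [0.455, -0.2587, 0.0029]
ee_rot: [2.95, 1.073, 0.001]
wrist_force: [-1.9, -0.9, 6.0]
grip_width: 0.0543
grip_force: 42.4
```

Request:
jog_arm([
  [0, 0, -1, 0, 0, 0],
  [0, 0, -3, 0, 0, 0],
  [0, 0, -6, 0, 0, 0],
  [0, 0, -10, 0, 0, 0],
  [0, 0, -12, 0, 0, 0],
  [0, 0, -12, 0, 0, 0],
  [0, 0, -12, 0, 0, 0],
])

```text
time: 2.9
eef_pos: [0.4552, -0.2581, 0.1232]
ee_rot: [2.949, 1.072, 0.004]
wrist_force: [0.1, -0.2, -1.8]
grip_width: 0.0541
grip_force: 42.7
```

Run:
```python
from h import *
from bench import env
d=env.snapshot('wrist');pickle.dump(d,open('w2.pkl','wb'));cv2.imwrite('pics/w2.png',d['img'][:,:,::-1])
go(608.3,270,130,40)
```

```text
t 2.95 at [ 454.2 -257.3  121.7] w 54.1
row [ 45.68 -30.52  -0.84] [ 0. -0. -0.]
```

View pics/w2.png

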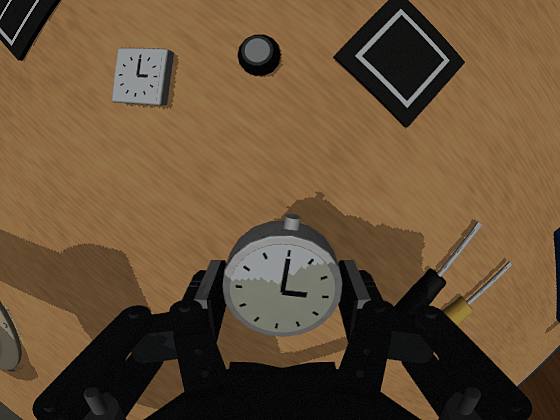

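Request:
jog_arm([
  [2, -1.4, -0.4, 0, 0, 0],
  [5, -3.4, -0.4, 0, 0, 0],
  [45.68, -30.52, -0.84, 0, 0, 0],
  [45.68, -30.52, -0.84, 0, 0, 0],
  [45.68, -30.52, -0.84, 0, 0, 0],
  [45.68, -30.52, -0.84, 0, 0, 0],
  [45.68, -30.52, -0.84, 0, 0, 0],
  [45.68, -30.52, -0.84, 0, 0, 0],
  [45.68, -30.52, -0.84, 0, 0, 0],
  [45.68, -30.52, -0.84, 0, 0, 0],
  [45.68, -30.52, -0.84, 0, 0, 0],
  [45.68, -30.52, -0.84, 0, 0, 0],
])

```text
time: 3.95
eef_pos: [0.5869, 0.2021, 0.1267]
ee_rot: [-2.952, -1.074, 0.007]
wrist_force: [0.1, -0.7, -0.9]
grip_width: 0.0546
grip_force: 42.7
```

```bash
python3 -c "
from h import *
go(608.3,270,130,40)"
```

```text
t 3.95 at [586.9 202.1 126.7] w 54.6
row [ 6.   -3.83 -0.35] [-0.1  0.2 -0. ]
```

Request:
jog_arm([
  [0, 0, 0, 0, 0, 0],
  [0, 0, 0, 0, 0, 0],
])

```text
time: 4.12
eef_pos: [0.5871, 0.2023, 0.1265]
ee_rot: [-2.95, -1.079, 0.007]
wrist_force: [-0.1, -0.8, -1.0]
grip_width: 0.0545
grip_force: 42.6
```

Run:
```python
from h import *
from bench import env
go(608.3,270,130,40)
d=env.snapshot('wrist');wlook(d,.008);wlook(d,.008,'pad')
```

```text
t 4.12 at [587.1 202.3 126.5] w 54.5
row [ 5.99 -3.81 -0.37] [-0.1  0.2  0.2]
dial px [134. 267.] rect [442.6 271.5] [49.6 49.8] 83.3 cent 442.7 271.5 ell [442.7 271.5] [49.4 49.6]
dial px [399. 240.] rect [629.3  97. ] [56.  30.4] 8.1 cent 631.4 96.7 ell [633.9  97.2] [29.2 72.5]
dial px [233. 129.] rect [609.9 272.9] [69.7 69.8] 38.1 cent 609.9 273.0 ell [609.9 273. ] [69.6 69.7]
pad px [134. 267.] rect [442.6 271.5] [41.4 41.2] 81.0 cent 442.6 271.5 ell [442.6 271.5] [41.  41.2]
pad px [389. 227.] rect [629.  115.5] [22.5 61.3] 82.5 cent 626.2 116.0 ell [631.4 110.5] [23.8 59.3]
pad px [234. 128.] rect [610.1 272.8] [83.7 84. ] 7.9 cent 610.1 272.8 ell [610.2 272.8] [98.2 98.5]
pad px [ 3. 11.] rect [565.3 563.5] [33.6 20. ] 47.6 cent 564.5 567.6 ell [565.8 568.3] [18.1 35. ]
```

```bash
python3 -c "
from h import *
go(609,271.2,60,40)
go(609,271.2,11,40)"
```

```text
t 4.17 at [586.7 200.6 126.7] w 54.2
row [ 6.28 -3.95  6.64] [-0.1  0.3  0.1]
t 4.17 at [586.7 200.6 126.7] w 54.2
row [ 6.31 -3.95 11.54] [-0.1  0.3  0.1]
```

Request:
jog_arm([
  [3, -2, 1, 0, 0, 0],
  [6.16, -3.9, 3, 0, 0, 0],
  [6.16, -3.9, 6, 0, 0, 0],
  [6.16, -3.9, 9, 0, 0, 0],
  [6.16, -3.9, 10.5, 0, 0, 0],
  [6.16, -3.9, 11, 0, 0, 0],
  [6.16, -3.9, 11, 0, 0, 0],
  [6.16, -3.9, 11, 0, 0, 0],
])

```text
time: 4.83
eef_pos: [0.6108, 0.2685, 0.0193]
ee_rot: [2.953, 1.071, 0.0]
wrist_force: [-0.1, 0.1, -0.9]
grip_width: 0.0543
grip_force: 42.7
```

Request:
jog_arm([
  [0, 0, 0.1, 0, 0, 0],
  [0, 0, 0.2, 0, 0, 0],
  [0, 0, 0.3, 0, 0, 0],
  [0, 0, 0.4, 0, 0, 0],
  [0, 0, 0.4, 0, 0, 0],
])

```text
time: 5.25
eef_pos: [0.6105, 0.2697, 0.0154]
ee_rot: [2.952, 1.073, 0.001]
wrist_force: [-0.5, 0.3, -1.5]
grip_width: 0.0538
grip_force: 42.7
```

Request:
jog_arm([
  [0, 0, 0.1, 0, 0, 0],
  [0, 0, 0.2, 0, 0, 0],
  [0, 0, 0.3, 0, 0, 0],
  [0, 0, 0.3, 0, 0, 0],
])

```text
time: 5.58
eef_pos: [0.6102, 0.2697, 0.0117]
ee_rot: [2.952, 1.073, -0.001]
wrist_force: [0.3, -0.5, -1.6]
grip_width: 0.0542
grip_force: 42.7
```

Run:
```python
from h import *
from bench import env
d=env.snapshot('wrist');cv2.imwrite('pics/w3.png',d['img'][:,:,::-1])
go(609,271.2,11,40)
```

```text
t 5.63 at [610.3 269.6  11.8] w 54.2
row [ 0.   -0.2   0.08] [-0.  0. -0.]
```

View pics/w3.png

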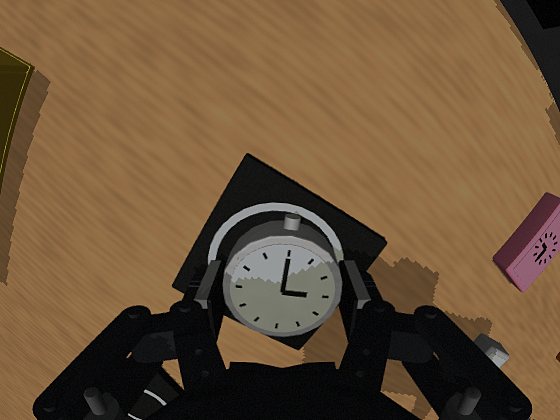

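Request:
jog_arm([
  [0, -0.15, 0, 0, 0, 0],
  [0, -0.25, 0, 0, 0, 0],
  [0, -0.25, 0.05, 0, 0, 0],
  [0, -0.25, 0.1, 0, 0, 0],
  [0, -0.25, 0.1, 0, 0, 0],
  [0, -0.25, 0.1, 0, 0, 0],
])

```text
time: 6.13
eef_pos: [0.6089, 0.2716, 0.011]
ee_rot: [2.952, 1.073, 0.0]
wrist_force: [-0.0, -0.0, -1.3]
grip_width: 0.0545
grip_force: 42.8
```

Request:
jog_arm([
  [0, 0, 0.05, 0, 0, 0],
  [0, 0, 0.1, 0, 0, 0],
  [0, 0, 0.1, 0, 0, 0],
  [0, 0, 0.1, 0, 0, 0],
])

```text
time: 6.47
eef_pos: [0.6089, 0.2716, 0.0109]
ee_rot: [2.952, 1.073, 0.001]
wrist_force: [-2.0, -0.2, 6.0]
grip_width: 0.0543
grip_force: 43.4
```

Contact. Release gently, rise and look.

Request:
jog_arm([
  [0, 0, -0.05, 0, 0, 0],
  [0, 0, -0.05, 0, 0, 0],
  [0, 0, -0.05, 0, 0, 0],
  [0, 0, -0.05, 0, 0, 0],
], fingers=7)

```text
time: 6.8
eef_pos: [0.6089, 0.2715, 0.0102]
ee_rot: [2.952, 1.073, -0.0]
wrist_force: [-0.4, -0.6, 0.0]
grip_width: 0.0702
grip_force: 0.0
```

Request:
jog_arm([
  [0, 0, -2, 0, 0, 0],
  [0, 0, -5, 0, 0, 0],
  [0, 0, -9, 0, 0, 0],
  [0, 0, -12, 0, 0, 0],
  [0, 0, -14, 0, 0, 0],
  [0, 0, -14, 0, 0, 0],
  [0, 0, -14, 0, 0, 0],
])

```text
time: 7.38
eef_pos: [0.6095, 0.2718, 0.1518]
ee_rot: [2.952, 1.073, 0.005]
wrist_force: [-0.1, 0.3, -1.2]
grip_width: 0.0701
grip_force: 0.0
```

```bash
cat >> h.py <<'E'
def both(n,*zs):
    from bench import env
    d=env.snapshot('wrist');pickle.dump(d,open(n+'.pkl','wb'));cv2.imwrite('pics/'+n+'.png',d['img'][:,:,::-1])
    for z in zs: print('z',z);wlook(d,z)
    wlook(d,.008,'pad')
E
python3 -c "
from h import *
both('w4',.028,.018)
go(625,101,150,8)"
```

```text
z 0.028
dial px [419. 281.] rect [636.9 111.1] [33.4 21.5] 8.8 cent 640.0 111.0 ell [638.6 111.3] [20.1 31.8]
dial px [280. 195.] rect [615.  277.2] [62.1 64.9] 39.9 cent 614.9 277.0 ell [614.9 277. ] [62.2 65. ]
dial px [ 58. 165.] rect [502.9 471.3] [57.4 23.3] 8.7 cent 497.1 468.1 ell [495.9 468.1] [19.9 58.9]
dial px [ 35. 140.] rect [499.1 504.1] [32.  55.6] 75.0 cent 498.4 505.9 ell [500.1 506.8] [30.7 48.7]
dial px [ 51. 127.] rect [523.7 494.4] [79.1 26.5] 21.5 cent 522.3 493.3 ell [520.1 496.4] [26.9 72.3]
z 0.018
dial px [419. 281.] rect [635.6 103.2] [34.7 22.3] 8.8 cent 638.8 103.0 ell [637.3 103.4] [20.9 33. ]
dial px [280. 195.] rect [612.9 275.4] [64.4 67.3] 39.9 cent 612.8 275.2 ell [612.7 275.3] [64.5 67.4]
dial px [ 58. 165.] rect [496.6 476.9] [59.6 24.2] 8.7 cent 490.6 473.5 ell [489.3 473.5] [20.6 61.1]
dial px [ 35. 140.] rect [492.6 510.9] [33.2 57.7] 75.0 cent 491.9 512.8 ell [493.6 513.7] [31.9 50.5]
dial px [ 51. 127.] rect [518.1 500.8] [82.1 27.5] 21.5 cent 516.7 499.6 ell [514.4 502.8] [27.9 75. ]
pad px [180. 281.] rect [468.9 304.4] [33.4 89.6] 43.4 cent 473.9 292.7 ell [476.9 290.3] [29.9 99.2]
pad px [392. 273.] rect [624.2 123.9] [41.  98.9] 48.6 cent 612.7 133.5 ell [620.  130.4] [38.9 94. ]
pad px [280. 193.] rect [610.3 272.8] [84.7 84.3] 8.0 cent 610.3 272.9 ell [610.3 273. ] [98.5 99.1]
t 7.43 at [608.4 271.4 150. ] w 70.3
row [-9.670e+00  1.413e+01  1.000e-02] [ 0.  0. 32.]
```

View pics/w4.png

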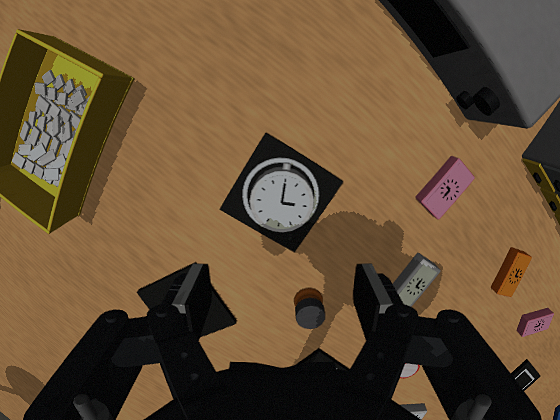

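```bash
cat >> h.py <<'E'
def edge(d,c,r0,r1,z,a0,a1,ex=(),thr=80,rad=None):
    "radial scan: first dark pixel; fit circle in plane z"
    g=cv2.cvtColor(d['img'],cv2.COLOR_RGB2GRAY).astype(np.float32);P=[]
    for a in np.arange(a0,a1,4.):
        if any(l<a<h for l,h in ex): continue
        t=np.deg2rad(a);rr=np.arange(r0,r1,.25);u=c[0]+rr*np.cos(t);v=c[1]-rr*np.sin(t)
        s=cv2.remap(g,u.astype(np.float32)[None],v.astype(np.float32)[None],1)[0]
        k=np.where(s<thr)[0]
        if len(k): P.append((u[k[0]],v[k[0]]))
    w=wplane(d,P,z)*1000
    from scipy.optimize import least_squares
    f=least_squares(lambda q:np.hypot(*(w-q[:2]).T)-(rad or q[2]),[*w.mean(0),rad or 28],loss='soft_l1')
    print('circle',f.x.round(1),'n',len(P),'rms',round(float(np.sqrt(np.mean(f.fun**2))),2))
E
python3 - <<'E'
from h import *
d=pickle.load(open('w4.pkl','rb'))
for th in(70,90,110):
  for rad in(None,28): edge(d,(281,200),24,45,.028,-20,200,[(60,110)],th,rad)
cv2.imwrite('pics/c4.png',cv2.resize(d['img'][130:255,215:350],None,fx=4,fy=4,interpolation=2)[:,:,::-1])
E
```

```text
circle [609.2 270.6  29. ] n 43 rms 1.83
circle [610.2 271.6  28. ] n 43 rms 1.93
circle [609.5 270.8  28.5] n 43 rms 2.05
circle [610.  271.3  28. ] n 43 rms 2.05
circle [610.4 272.1  27.2] n 43 rms 1.95
circle [609.6 271.3  28. ] n 43 rms 2.14
```

View pics/c4.png

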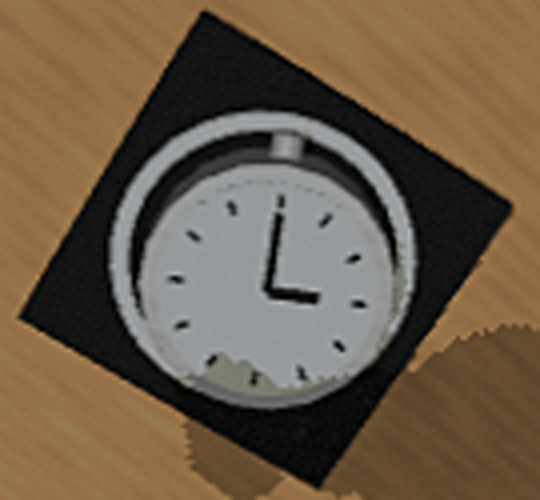

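Run:
```python
from h import *
d=pickle.load(open('w4.pkl','rb'))
f=lambda p,z:print((wplane(d,np.array(p)/4.+[214.6,129.6],z)*1000).round(1).tolist(),z)
f([(143,281),(390,281),(267,165),(267,397)],.028);f([(110,259),(417,259),(264,110)],.008)
```

```text
[[594.7, 293.5], [628.7, 252.8], [631.1, 289.3], [591.3, 256.0]] 0.028
[[588.1, 300.4], [633.4, 246.3], [637.2, 295.3]] 0.008
```

Request:
jog_arm([
  [-9.52, 14.14, 0, 0, 0, 32],
  [-9.52, 14.14, 0, 0, 0, 32],
  [-9.52, 14.14, 0, 0, 0, 32],
  [-9.52, 14.14, 0, 0, 0, 32],
  [-9.52, 14.14, 0, 0, 0, 32],
  [-9.52, 14.14, 0, 0, 0, 32],
  [-9.52, 14.14, 0, 0, 0, 32],
], fingers=5)

```text
time: 8.02
eef_pos: [0.6256, 0.1018, 0.1486]
ee_rot: [-3.133, -0.218, 0.006]
wrist_force: [0.1, 0.4, 0.0]
grip_width: 0.0499
grip_force: 0.0
```

```bash
python3 -c "
from h import *
both('w5',.018)
go(626.7,102,4,8.1)"
```

```text
z 0.018
dial px [453. 241.] rect [607.7 -76.4] [27.4 26.8] 0.6 cent 607.3 -75.7 ell [607.6 -76. ] [23.9 24.2]
dial px [546. 246.] rect [ 620.1 -241.6] [57.5 58. ] 88.8 cent 613.1 -227.7 ell [ 622.9 -247.3] [68.  76.2]
dial px [281. 195.] rect [628.6 103.1] [56.4 28.8] 8.0 cent 629.3 103.8 ell [629.4 103.7] [30.5 71.5]
dial px [109. 190.] rect [612.8 270.2] [67.4 72. ] 5.2 cent 611.8 269.8 ell [611.8 269.8] [66.  73.3]
dial px [235.  81.] rect [722.2 154.8] [54.9 26.9] 0.0 cent 722.2 154.8 ell [722.2 154.8] [30.1 67.8]
pad px [352. 277.] rect [554.3  16.5] [35.4 48.1] 5.6 cent 550.8 20.8 ell [550.8  21.2] [33.6 52.9]
pad px [206. 271.] rect [536.4 170. ] [43.2 58.5] 10.5 cent 532.9 167.6 ell [533.4 168. ] [43.4 62.2]
pad px [551. 245.] rect [ 616.7 -255.2] [52.6 52.2] 89.2 cent 612.8 -248.3 ell [ 610.  -249.1] [41.8 67.7]
pad px [444. 231.] rect [614.1 -69.1] [23.9 40.9] 62.4 cent 613.6 -65.5 ell [603.6 -88.4] [39.9 64. ]
pad px [542. 244.] rect [ 617.7 -248.3] [88.4 84.9] 88.9 cent 611.4 -227.4 ell [ 614.7 -245.6] [83.5 98.9]
pad px [120. 184.] rect [616.8 262.6] [64.  36.3] 28.3 cent 619.0 258.4 ell [605.7 280.7] [61.3 73.6]
pad px [114. 188.] rect [610.8 271.4] [84.1 87.2] 8.0 cent 614.5 265.0 ell [610.5 272. ] [91.7 97.2]
t 8.07 at [625.7 102.7 148.9] w 49.8
row [ 0.13  0.1  14.49] [-0.1  0.2 -0.1]
```

Request:
jog_arm([
  [0.13, 0, 4, 0, 0, 0],
  [0.13, 0, 8, 0, 0, 0],
  [0.13, 0, 11, 0, 0, 0],
  [0.13, 0, 13, 0, 0, 0],
  [0.13, 0, 14, 0, 0, 0],
  [0.13, 0, 14.4, 0, 0, 0],
  [0.13, 0, 14.4, 0, 0, 0],
  [0.13, 0, 14.4, 0, 0, 0],
])

```text
time: 8.73
eef_pos: [0.6289, 0.103, 0.0076]
ee_rot: [3.134, 0.22, 0.003]
wrist_force: [0.6, 0.2, -0.2]
grip_width: 0.0497
grip_force: 0.0
```

Request:
jog_arm([
  [0, 0, 0, 0, 0, 0],
  [0, 0, 0, 0, 0, 0],
  [0, 0, 0, 0, 0, 0],
  [0, 0, 0, 0, 0, 0],
  [0, 0, 0, 0, 0, 0],
  [0, 0, 0, 0, 0, 0],
], fingers=2)

```text
time: 9.23
eef_pos: [0.6293, 0.1025, 0.0084]
ee_rot: [-3.134, -0.217, -0.006]
wrist_force: [-0.8, 0.8, 5.8]
grip_width: 0.0291
grip_force: 40.4
```

Request:
jog_arm([
  [0, 0, -1, 0, 0, 0],
  [0, 0, -3, 0, 0, 0],
  [0, 0, -6, 0, 0, 0],
  [0, 0, -8, 0, 0, 0],
  [0, 0, -8, 0, 0, 0],
  [0, 0, -8, 0, 0, 0],
])

```text
time: 9.73
eef_pos: [0.6286, 0.1021, 0.088]
ee_rot: [3.134, 0.218, 0.004]
wrist_force: [0.9, 0.6, -1.6]
grip_width: 0.0288
grip_force: 39.8
```

```bash
python3 -c "
from h import *
go(449.4,77.7,84,-3.9)"
```

```text
t 9.73 at [628.6 102.1  88. ] w 28.8
row [-18.08  -0.06   0.35] [ 0.  -0.2 11.8]
```

Request:
jog_arm([
  [-2, 0, 0.1, 0, 0, 2],
  [-5, 0, 0.35, 0, 0, 12],
  [-17.95, -0.06, 0.35, 0, 0, 11.8],
  [-17.95, -0.06, 0.35, 0, 0, 11.8],
  [-17.95, -0.06, 0.35, 0, 0, 11.8],
  [-17.95, -0.06, 0.35, 0, 0, 11.8],
  [-17.95, -0.06, 0.35, 0, 0, 11.8],
  [-17.95, -0.06, 0.35, 0, 0, 11.8],
  [-17.95, -0.06, 0.35, 0, 0, 11.8],
])

```text
time: 10.48
eef_pos: [0.4514, 0.078, 0.0828]
ee_rot: [3.14, -0.106, 0.002]
wrist_force: [0.2, 0.1, -1.6]
grip_width: 0.0287
grip_force: 39.8
```

Run:
```python
from h import *
from bench import env
both('w6',.008)
go(450.5,77.7,17,-3.9)
```

```text
z 0.008
dial px [281. 260.] rect [420.7  82.8] [41.6 50.7] 86.5 cent 422.2 82.0 ell [422.6  82. ] [44.7 56.2]
dial px [ 63. 243.] rect [442.9 272. ] [49.8 49.5] 86.7 cent 443.0 272.0 ell [443. 272.] [49.3 49.6]
dial px [282. 191.] rect [469.3  76.9] [44.2 32.1] 85.8 cent 475.2 77.1 ell [467.7  76.9] [39.4 47.2]
dial px [507. 187.] rect [ 466.5 -109.1] [47.4 43.3] 30.8 cent 466.2 -110.1 ell [ 466.4 -110.1] [49.6 50.5]
dial px [384.  90.] rect [542.    2.8] [29.2 29.2] 25.0 cent 542.0 2.8 ell [542.    2.8] [29.1 29.1]
dial px [33. 52.] rect [611.4 276.9] [76.  72.3] 88.0 cent 615.8 285.4 ell [613.  279.1] [64.9 79.6]
dial px [482.  12.] rect [605.  -83.6] [25.3 36.6] 10.4 cent 606.0 -83.0 ell [606.1 -82.7] [26.2 38.2]
pad px [ 67. 238.] rect [444.4 269.1] [87.2 87.6] 67.4 cent 445.2 269.2 ell [445.5 269.1] [ 97.2 103.1]
pad px [485. 184.] rect [471.  -84.9] [42.2 64.9] 76.7 cent 473.5 -84.9 ell [ 321.3 -579.3] [ 192.5 1054.5]
pad px [133. 113.] rect [539.8 180.7] [33.2 48.4] 2.0 cent 538.9 181.3 ell [538.9 181.3] [32.9 49. ]
pad px [551. 106.] rect [ 538.7 -156.3] [33.6 27.6] 1.6 cent 538.8 -157.9 ell [ 538.8 -157.9] [29.  36.5]
pad px [39. 53.] rect [607.1 265.5] [44.7 61.7] 69.0 cent 604.5 260.2 ell [610.5 273.7] [57.8 61.2]
pad px [41. 53.] rect [609.2 270.4] [85.8 88.4] 7.9 cent 599.4 258.2 ell [608.4 273.9] [ 88.2 103.3]
t 10.53 at [451.6  78.   82.8] w 29.0
row [-0.12  0.04  6.58] [ 0.  -0.1  0. ]
```

View pics/w6.png

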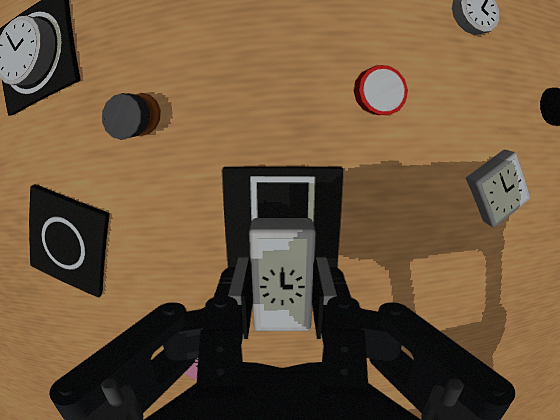

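Run:
```python
from h import *
d=pickle.load(open('w6.pkl','rb'))
print((wplane(d,[(282,233),(282,331)],.0935)*1000).round(1))
g=d['img'][205:345,272].astype(int).sum(1)//3;print(g.tolist())
```

```text
[[478.5  76.3]
 [423.4  80. ]]
[13, 11, 9, 19, 16, 11, 5, 10, 17, 8, 10, 13, 6, 56, 54, 56, 52, 54, 54, 55, 54, 56, 53, 49, 84, 118, 129, 139, 151, 162, 160, 161, 163, 127, 169, 164, 163, 164, 166, 165, 164, 164, 165, 163, 168, 166, 119, 125, 125, 126, 125, 127, 126, 127, 126, 126, 126, 128, 126, 127, 128, 127, 127, 132, 108, 59, 12, 0, 10, 65, 118, 130, 128, 127, 127, 128, 128, 127, 126, 127, 127, 127, 128, 128, 127, 128, 127, 125, 128, 126, 127, 128, 130, 110, 65, 10, 0, 6, 107, 129, 127, 126, 126, 127, 122, 135, 169, 166, 164, 163, 164, 164, 163, 165, 165, 165, 164, 162, 163, 164, 163, 164, 158, 151, 158, 140, 109, 115, 113, 107, 108, 116, 118, 111, 109, 114, 117, 114, 110, 111]
```

Request:
jog_arm([
  [-0.2, 0, 1.5, 0, 0, 0],
  [-0.2, 0, 3.5, 0, 0, 0],
  [-0.2, 0, 5.5, 0, 0, 0],
  [-0.2, 0, 6.2, 0, 0, 0],
  [-0.2, 0, 6.35, 0, 0, 0],
  [-0.2, 0, 6.5, 0, 0, 0],
  [-0.2, 0, 6.55, 0, 0, 0],
  [-0.2, 0, 6.6, 0, 0, 0],
  [-0.2, 0, 6.6, 0, 0, 0],
])

```text
time: 11.28
eef_pos: [0.4489, 0.0781, 0.0177]
ee_rot: [-3.14, 0.105, -0.003]
wrist_force: [0.8, -0.3, -0.7]
grip_width: 0.0287
grip_force: 39.8
```

Request:
jog_arm([
  [0, 0, 0.05, 0, 0, 0],
  [0, 0, 0.1, 0, 0, 0],
  [0, 0, 0.15, 0, 0, 0],
  [0, 0, 0.2, 0, 0, 0],
  [0, 0, 0.2, 0, 0, 0],
])

```text
time: 11.7
eef_pos: [0.4485, 0.0781, 0.0164]
ee_rot: [3.14, -0.105, 0.002]
wrist_force: [-2.3, 0.4, 10.9]
grip_width: 0.0288
grip_force: 41.2
```

Request:
jog_arm([
  [0, 0, -0.1, 0, 0, 0],
  [0, 0, -0.1, 0, 0, 0],
  [0, 0, -0.1, 0, 0, 0],
  [0, 0, -0.1, 0, 0, 0],
], fingers=4.3)

```text
time: 12.03
eef_pos: [0.4481, 0.0781, 0.016]
ee_rot: [3.14, -0.105, 0.0]
wrist_force: [0.0, 0.1, -0.5]
grip_width: 0.043
grip_force: 0.0
```

Request:
jog_arm([
  [0, 0, -2, 0, 0, 0],
  [0, 0, -5, 0, 0, 0],
  [0, 0, -9, 0, 0, 0],
  [0, 0, -12, 0, 0, 0],
  [0, 0, -13.5, 0, 0, 0],
  [0, 0, -13.5, 0, 0, 0],
  [0, 0, -13.5, 0, 0, 0],
])

```text
time: 12.62
eef_pos: [0.4484, 0.0782, 0.1515]
ee_rot: [3.14, -0.105, 0.003]
wrist_force: [0.3, 0.4, -0.0]
grip_width: 0.0431
grip_force: 0.0
```

Run:
```python
from h import *
both('w7',.026,.018,.008)
d=pickle.load(open('w7.pkl','rb'))
cv2.imwrite('pics/c7.png',cv2.resize(d['img'][130:260,215:350],None,fx=4,fy=4,interpolation=2)[:,:,::-1])
go(467,-99.3,150,30.8)
```

```text
z 0.026
dial px [ 99. 214.] rect [448.6 259.3] [46.4 46.3] 39.8 cent 448.5 259.3 ell [448.5 259.3] [46.1 46.3]
dial px [282. 194.] rect [453.9  77.8] [41.4 68. ] 85.9 cent 454.0 77.8 ell [454.2  77.8] [46.8 82.2]
dial px [464. 166.] rect [472.4 -94.9] [40.9 39.9] 31.0 cent 471.9 -94.7 ell [471.9 -94.8] [41.9 46.6]
dial px [360.  90.] rect [541.3   7.8] [27.2 26.7] 89.0 cent 541.2 7.9 ell [541.2   7.9] [26.8 26.9]
dial px [74. 55.] rect [607.7 263.2] [72.8 65.2] 44.5 cent 606.5 263.8 ell [606.4 263.9] [64.2 73.4]
dial px [549.  36.] rect [ 612.3 -220. ] [28.4 56.7] 88.8 cent 613.7 -213.4 ell [ 613.2 -220.5] [30.8 63.8]
dial px [440.  22.] rect [604.6 -71.7] [33.2 34. ] 5.8 cent 604.7 -71.7 ell [604.8 -71.7] [32.9 34.3]
z 0.018
dial px [ 99. 214.] rect [446.2 264.8] [47.8 47.7] 39.8 cent 446.1 264.9 ell [446.1 264.9] [47.5 47.7]
dial px [282. 194.] rect [451.7  78. ] [42.6 70. ] 85.9 cent 451.8 78.0 ell [451.9  77.9] [48.2 84.7]
dial px [464. 166.] rect [470.6 -99.9] [42.1 41.1] 31.0 cent 470.1 -99.7 ell [470.1 -99.8] [43.2 48. ]
dial px [360.  90.] rect [541.7   5.9] [28.  27.5] 89.0 
[... 1699 characters left out ...]
 px [513. 100.] rect [ 538.8 -170.6] [51.5 33.4] 89.5 cent 539.1 -169.6 ell [ 539.1 -169.5] [32.9 53. ]
pad px [85. 58.] rect [605.3 263. ] [39.  61.6] 65.2 cent 603.3 258.3 ell [611.3 275.9] [58.3 63.5]
pad px [553.  38.] rect [ 617.9 -241.4] [25.8 52.4] 88.9 cent 618.9 -240.0 ell [ 620.9 -240.2] [24.4 69.3]
pad px [428.  30.] rect [601.5 -68.6] [36.2 21.5] 32.0 cent 600.3 -65.0 ell [612.1 -85.7] [39.1 58.2]
pad px [80. 55.] rect [609.3 270.9] [85.6 87.6] 7.8 cent 605.6 262.4 ell [609.5 272.1] [92.5 98.5]
pad px [544.  36.] rect [ 616.8 -230.6] [51.7 85.7] 88.5 cent 617.6 -221.7 ell [ 617.9 -231.1] [60.6 88.7]
t 12.67 at [447.4  78.1 150.3] w 42.9
row [ 3.15 17.57  0.03] [ -0.    0.1 -34.6]
```

View pics/c7.png

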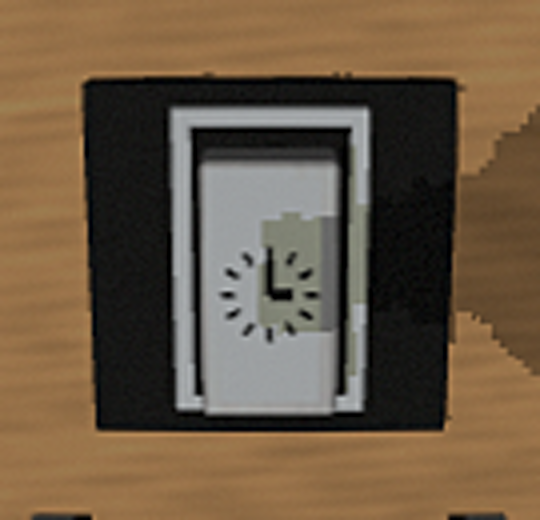

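Run:
```python
from h import *
d=pickle.load(open('w7.pkl','rb'))
f=lambda p,z:print((wplane(d,np.array(p)/4.+[214.6,129.6],z)*1000).round(1).tolist(),z)
f([(270,159),(270,414),(202,280),(338,280)],.026);f([(270,107),(270,412),(172,250),(367,250)],.008)
```

```text
[[477.2, 76.2], [419.7, 80.0], [451.7, 92.6], [449.8, 63.3]] 0.026
[[485.5, 75.6], [412.8, 80.5], [454.1, 100.2], [451.1, 55.7]] 0.008
```

Request:
jog_arm([
  [3.1, 17.56, 0, 0, 0, -34.7],
  [3.1, 17.56, 0, 0, 0, -34.7],
  [3.1, 17.56, 0, 0, 0, -34.7],
  [3.1, 17.56, 0, 0, 0, -34.7],
  [3.1, 17.56, 0, 0, 0, -34.7],
  [3.1, 17.56, 2, 0, 0, -34.7],
  [3.1, 17.56, 2, 0, 0, -34.7],
  [3.1, 17.56, 2, 0, 0, -34.7],
], fingers=6.3)

```text
time: 13.33
eef_pos: [0.465, -0.0985, 0.1286]
ee_rot: [-3.025, -0.83, 0.009]
wrist_force: [-1.1, 0.2, -0.1]
grip_width: 0.0631
grip_force: 0.0
```

```bash
python3 -c "
from h import *
both('w8',.018)
go(467,-99.2,5,30.8)"|grep -v pad
```

```text
z 0.018
dial px [282. 203.] rect [469.5 -98. ] [41.4 44.9] 30.8 cent 470.2 -97.9 ell [470.3 -97.8] [47.1 50.8]
dial px [501. 152.] rect [ 614.3 -246.8] [57.8 57.9] 88.9 cent 614.2 -246.7 ell [ 614.3 -246.7] [66.7 69. ]
dial px [ 92. 124.] rect [445.1  82.9] [28.9 58.2] 86.3 cent 445.2 82.9 ell [445.1  82.8] [31.8 73.8]
dial px [116. 119.] rect [452.6  73.2] [42.3 69.3] 86.0 cent 463.6 63.0 ell [430.4  90.4] [ 65.5 126.1]
dial px [216.  59.] rect [541.5   6.4] [27.8 27.8] 73.6 cent 541.5 6.4 ell [541.5   6.4] [27.7 27.8]
dial px [354.  42.] rect [606.8 -76.5] [34.5 34.4] 11.4 cent 606.9 -76.7 ell [607.1 -76.9] [33.4 36. ]
t 13.38 at [465.8 -98.2 129.6] w 62.8
row [ 0.08  0.19 12.46] [-0.2  0.1 -0. ]
```

Request:
jog_arm([
  [0.1, 0.12, 4, 0, 0, 0],
  [0.1, 0.12, 8, 0, 0, 0],
  [0.1, 0.12, 10.5, 0, 0, 0],
  [0.1, 0.12, 11.7, 0, 0, 0],
  [0.1, 0.12, 12.3, 0, 0, 0],
  [0.1, 0.12, 12.3, 0, 0, 0],
  [0.1, 0.12, 12.3, 0, 0, 0],
])

```text
time: 13.97
eef_pos: [0.4693, -0.0991, 0.0087]
ee_rot: [3.028, 0.837, 0.001]
wrist_force: [-0.0, -0.1, -0.3]
grip_width: 0.0632
grip_force: 0.0
```

Request:
jog_arm([
  [0, 0, 0, 0, 0, 0],
  [0, 0, 0, 0, 0, 0],
  [0, 0, 0, 0, 0, 0],
  [0, 0, 0, 0, 0, 0],
  [0, 0, 0, 0, 0, 0],
  [0, 0, 0, 0, 0, 0],
], fingers=3.6)

```text
time: 14.47
eef_pos: [0.4698, -0.0997, 0.0096]
ee_rot: [3.027, 0.835, 0.004]
wrist_force: [-0.2, 2.0, 6.7]
grip_width: 0.0446
grip_force: 41.2
```

Request:
jog_arm([
  [0, 0, -1, 0, 0, 0],
  [0, 0, -3, 0, 0, 0],
  [0, 0, -6, 0, 0, 0],
  [0, 0, -8, 0, 0, 0],
  [0, 0, -8, 0, 0, 0],
  [0, 0, -8, 0, 0, 0],
])

```text
time: 14.97
eef_pos: [0.4697, -0.1001, 0.0895]
ee_rot: [3.026, 0.835, 0.005]
wrist_force: [0.4, -0.3, -0.5]
grip_width: 0.045
grip_force: 41.3
```

```bash
python3 -c "
from h import *
go(616,-252.8,88,-1.1)"
```

```text
t 14.97 at [ 469.7 -100.1   89.5] w 45.0
row [ 4.73 20.61  0.23] [ 0.1 -0.2 31.9]
```

Request:
jog_arm([
  [0.3, 1.5, 0.1, 0, 0, 2],
  [1, 4.5, 0.2, 0, 0, 8],
  [4.77, 20.69, 0.2, 0, 0, 31.9],
  [4.77, 20.69, 0.2, 0, 0, 31.9],
  [4.77, 20.69, 0.2, 0, 0, 31.9],
  [4.77, 20.69, 0.2, 0, 0, 31.9],
  [4.77, 20.69, 0.2, 0, 0, 31.9],
  [4.77, 20.69, 0.2, 0, 0, 31.9],
  [4.77, 20.69, 0.2, 0, 0, 31.9],
  [4.77, 20.69, 0.2, 0, 0, 31.9],
])

```text
time: 15.8
eef_pos: [0.6143, -0.2519, 0.0845]
ee_rot: [-3.14, 0.029, 0.005]
wrist_force: [-0.8, 1.0, -0.6]
grip_width: 0.0445
grip_force: 41.3
```

```bash
python3 -c "
from h import *
both('w9',.008)
d=pickle.load(open('w9.pkl','rb'))
cv2.imwrite('pics/c9.png',cv2.resize(d['img'][150:350,180:390],None,fx=2.8,fy=2.8,interpolation=2)[:,:,::-1])
go(616.5,-253.3,19,-1.1)"
```

```text
z 0.008
dial px [278. 264.] rect [ 577.4 -248.4] [67.9 42. ] 89.0 cent 576.5 -248.8 ell [ 576.3 -248.1] [44.7 77. ]
dial px [ 71. 234.] rect [603.6 -70.2] [35.4 36.2] 72.4 cent 603.7 -70.1 ell [603.7 -70.1] [35.6 35.9]
dial px [285. 194.] rect [ 627.9 -253.9] [60.  38.2] 88.8 cent 635.1 -253.1 ell [ 625.7 -253.8] [47.2 65.7]
dial px [103. 106.] rect [ 706.7 -125.3] [27.6 57.2] 43.1 cent 707.1 -127.2 ell [ 707.9 -128. ] [29.3 67.1]
pad px [ 84. 223.] rect [612.1 -87.1] [35.1 23.5] 26.4 cent 612.5 -89.6 ell [609.8 -82.3] [31.7 33.4]
pad px [  9. 113.] rect [716.8 -19.3] [35.9 63.7] 82.3 cent 717.5 -17.8 ell [715.8 -11.5] [40.4 57.6]
pad px [129. 103.] rect [ 701.  -142.3] [30.3 64.6] 69.2 cent 702.8 -143.7 ell [ 757.6 -469.1] [141. 633.]
t 15.85 at [ 614.5 -251.8   85.1] w 44.4
row [0.22 0.16 6.61] [-0.1  0.1  0.1]
```

View pics/c9.png

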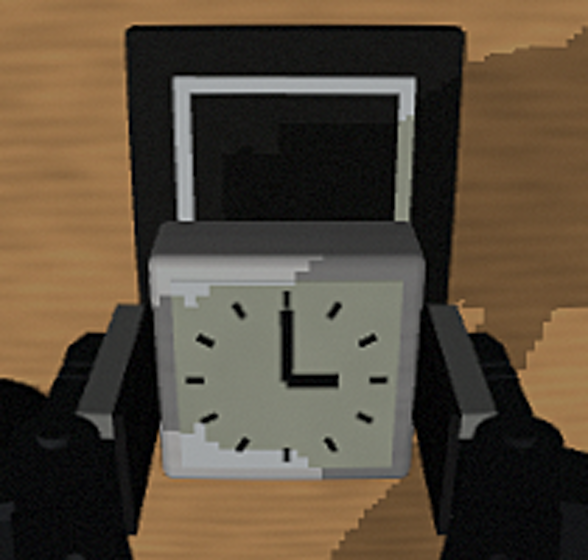

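Run:
```python
from h import *
d=pickle.load(open('w9.pkl','rb'))
f=lambda p,z:print((wplane(d,np.array(p)/2.8+[179.7,149.7],z)*1000).round(1).tolist(),z)
f([(287,257),(287,477),(155,370),(417,370)],.0935);f([(295,75),(173,150),(415,150)],.008)
```

```text
[[636.7, -252.3], [592.2, -251.5], [615.6, -229.3], [614.8, -274.3]] 0.0935
[[647.3, -254.5], [628.6, -223.2], [627.5, -284.7]] 0.008
```

Request:
jog_arm([
  [0.24, 0.18, 1.5, 0, 0, 0],
  [0.24, 0.18, 3.5, 0, 0, 0],
  [0.24, 0.18, 5.5, 0, 0, 0],
  [0.24, 0.18, 6.1, 0, 0, 0],
  [0.24, 0.18, 6.3, 0, 0, 0],
  [0.24, 0.18, 6.45, 0, 0, 0],
  [0.24, 0.18, 6.55, 0, 0, 0],
  [0.24, 0.18, 6.6, 0, 0, 0],
  [0.24, 0.18, 6.6, 0, 0, 0],
])

```text
time: 16.6
eef_pos: [0.6187, -0.2549, 0.0211]
ee_rot: [3.141, -0.029, 0.002]
wrist_force: [0.6, -0.5, -1.1]
grip_width: 0.0448
grip_force: 41.3
```

Request:
jog_arm([
  [-0.08, -0.05, 0, 0, 0, 0],
  [-0.15, -0.1, 0.1, 0, 0, 0],
  [-0.15, -0.1, 0.15, 0, 0, 0],
  [-0.15, -0.1, 0.2, 0, 0, 0],
  [-0.15, -0.1, 0.2, 0, 0, 0],
])

```text
time: 17.02
eef_pos: [0.6166, -0.2536, 0.0179]
ee_rot: [3.141, -0.029, -0.0]
wrist_force: [0.0, -0.0, -0.9]
grip_width: 0.0445
grip_force: 41.3
```

Request:
jog_arm([
  [0, 0, 0.05, 0, 0, 0],
  [0, 0, 0.1, 0, 0, 0],
  [0, 0, 0.1, 0, 0, 0],
  [0, 0, 0.1, 0, 0, 0],
])

```text
time: 17.35
eef_pos: [0.6167, -0.2537, 0.0177]
ee_rot: [3.141, -0.029, 0.0]
wrist_force: [-1.7, 1.6, 5.9]
grip_width: 0.0447
grip_force: 42.0
```

Contact; release, rise and check.

Request:
jog_arm([
  [0, 0, -0.05, 0, 0, 0],
  [0, 0, -0.05, 0, 0, 0],
  [0, 0, -0.05, 0, 0, 0],
  [0, 0, -0.05, 0, 0, 0],
], fingers=6)

```text
time: 17.68
eef_pos: [0.6167, -0.2537, 0.0172]
ee_rot: [3.141, -0.029, -0.0]
wrist_force: [0.9, 0.1, -0.1]
grip_width: 0.06
grip_force: 0.0
```

Request:
jog_arm([
  [0, 0, -2, 0, 0, 0],
  [0, 0, -5, 0, 0, 0],
  [0, 0, -9, 0, 0, 0],
  [0, 0, -12, 0, 0, 0],
  [0, 0, -13, 0, 0, 0],
  [0, 0, -13, 0, 0, 0],
  [0, 0, -13, 0, 0, 0],
  [0, 0, -13, 0, 0, 0],
])

```text
time: 18.35
eef_pos: [0.6153, -0.253, 0.1452]
ee_rot: [-3.14, 0.029, 0.006]
wrist_force: [-0.3, 0.1, -0.6]
grip_width: 0.0601
grip_force: 0.0
```

Run:
```python
from h import *
both('w10',.016)
d=pickle.load(open('w10.pkl','rb'))
cv2.imwrite('pics/c10.png',cv2.resize(d['img'][140:260,215:350],None,fx=4,fy=4,interpolation=2)[:,:,::-1])
go(606.5,-76.5,150,-34)
```

```text
z 0.016
dial px [ 57. 268.] rect [539.8   8.5] [27.6 27.5] 76.7 cent 539.8 8.6 ell [539.8   8.6] [27.2 27.6]
dial px [104. 212.] rect [607.1 -76.8] [34.3 34.8] 77.0 cent 607.1 -76.7 ell [607.1 -76.7] [34.3 34.4]
dial px [283. 195.] rect [ 619.3 -253.7] [58.5 58.3] 89.0 cent 619.3 -253.6 ell [ 619.3 -253.7] [68.2 68.6]
dial px [141. 104.] rect [ 706.2 -130.3] [26.7 55.1] 43.3 cent 706.2 -130.4 ell [ 706.4 -130.5] [29.8 68.6]
pad px [360. 278.] rect [ 532.2 -335.2] [47.1 33.6] 86.3 cent 529.3 -329.9 ell [ 529.2 -329.3] [31.  51.9]
pad px [201. 275.] rect [ 538.2 -166.9] [46.2 41.2] 90.0 cent 536.3 -168.9 ell [ 535.8 -168.7] [42.3 48.9]
pad px [ 67. 261.] rect [545.   -2.7] [34.5 28.6] 24.9 cent 547.0 -4.1 ell [ 5.446e+02 -5.000e-01] [31.7 34. ]
pad px [115. 202.] rect [612.3 -87.5] [35.1 21.8] 27.3 cent 612.6 -89.9 ell [607.6 -78.5] [32.7 39.7]
pad px [283. 193.] rect [ 617.7 -253.9] [84.1 84.5] 89.0 cent 617.6 -253.9 ell [ 617.6 -253.9] [98.6 98.8]
pad px [ 48. 109.] rect [719.1 -16.8] [35.8 64.1] 88.4 cent 719.4 -17.1 ell [718.   -3.9] [44.4 64.7]
pad px [158. 103.] rect [ 700.9 -142.8] [28.3 64.1] 68.6 cent 702.6 -143.9 ell [ 721.9 -207.9] [ 55.2 106.5]
t 18.4 at [ 615.3 -252.9  144.9] w 59.8
row [ -1.2  -17.62  -0.47] [-0.   0.3 32.9]
```

View pics/c10.png

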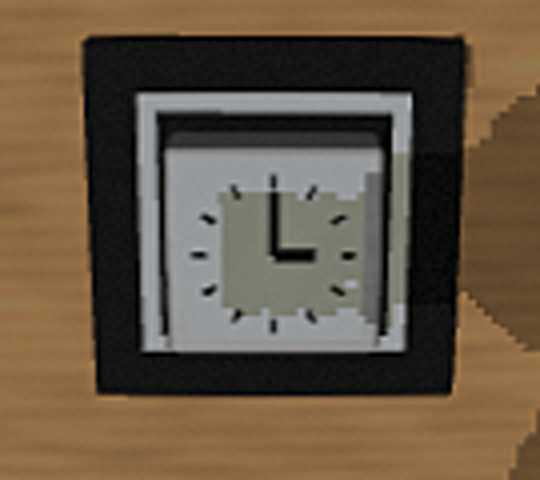

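Run:
```python
from h import *
d=pickle.load(open('w10.pkl','rb'))
f=lambda p,z:print((wplane(d,np.array(p)/4.+[214.6,139.6],z)*1000).round(1).tolist(),z)
f([(274,147),(274,352),(166,250),(383,250)],.026);f([(274,92),(274,352),(140,250),(409,250)],.008)
```

```text
[[638.9, -254.1], [593.6, -253.3], [617.1, -230.9], [616.3, -276.7]] 0.026
[[647.2, -254.3], [586.4, -253.2], [611.7, -223.4], [610.6, -284.2]] 0.008
```

Request:
jog_arm([
  [-1.22, -17.61, 0, 0, 0, 32.9],
  [-1.22, -17.61, 0, 0, 0, 32.9],
  [-1.22, -17.61, 0, 0, 0, 32.9],
  [-1.22, -17.61, 0, 0, 0, 32.9],
  [-1.22, -17.61, 0, 0, 0, 32.9],
  [-1.22, -17.61, 2, 0, 0, 32.9],
  [-1.22, -17.61, 2, 0, 0, 32.9],
  [-1.22, -17.61, 2, 0, 0, 32.9],
  [-1.22, -17.61, 2, 0, 0, 32.9],
], fingers=5.2)

```text
time: 19.15
eef_pos: [0.6074, -0.0778, 0.1267]
ee_rot: [3.004, -0.918, -0.003]
wrist_force: [0.0, -0.4, -0.0]
grip_width: 0.0516
grip_force: 0.0
```

```bash
python3 -c "
from h import *
both('w11',.016)
d=pickle.load(open('w11.pkl','rb'))
cv2.imwrite('pics/c11.png',cv2.resize(d['img'][150:260,215:350],None,fx=4,fy=4,interpolation=2)[:,:,::-1])
go(606.5,-76.7,5,-34)"|grep -v pad
```

```text
z 0.016
dial px [282. 207.] rect [605.8 -75.7] [35.  31.2] 51.1 cent 606.1 -75.9 ell [606.1 -75.8] [31.  35.5]
dial px [458.  82.] rect [ 613.2 -259.5] [39.4 39.4] 88.8 cent 612.7 -258.9 ell [ 613.1 -259.4] [44.6 45.9]
dial px [430.  83.] rect [ 618.8 -250. ] [58.3 58.3] 88.8 cent 631.3 -239.4 ell [ 580.5 -291.9] [ 90.4 176.9]
dial px [268.  67.] rect [ 706.4 -131. ] [26.9 55.1] 43.3 cent 706.3 -131.0 ell [ 706.3 -131. ] [30.1 68.1]
t 19.2 at [607.8 -78.1 127.3] w 52.2
row [-0.18 -0.05 12.23] [0. 0. 0.]
```

View pics/c11.png

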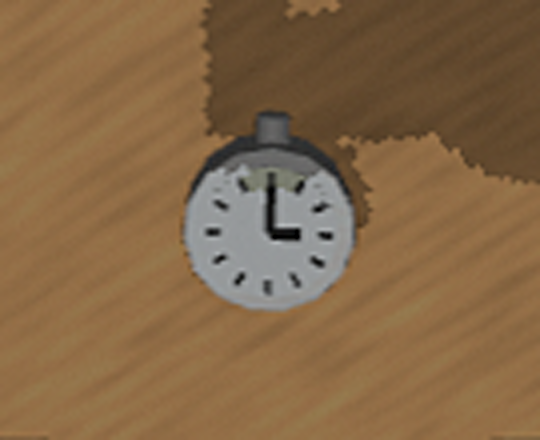

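Request:
jog_arm([
  [-0.1, -0.04, 4, 0, 0, 0],
  [-0.1, -0.04, 8, 0, 0, 0],
  [-0.1, -0.04, 10.5, 0, 0, 0],
  [-0.1, -0.04, 11.7, 0, 0, 0],
  [-0.1, -0.04, 12.3, 0, 0, 0],
  [-0.1, -0.04, 12.3, 0, 0, 0],
  [-0.1, -0.04, 12.3, 0, 0, 0],
  [-0.1, -0.04, 12.3, 0, 0, 0],
])

```text
time: 19.87
eef_pos: [0.6085, -0.0771, 0.0061]
ee_rot: [-3.004, 0.918, -0.005]
wrist_force: [-0.4, 0.2, 0.7]
grip_width: 0.0522
grip_force: 0.0
```

Request:
jog_arm([
  [0, 0, 0, 0, 0, 0],
  [0, 0, 0, 0, 0, 0],
  [0, 0, 0, 0, 0, 0],
  [0, 0, 0, 0, 0, 0],
  [0, 0, 0, 0, 0, 0],
  [0, 0, 0, 0, 0, 0],
], fingers=2.6)

```text
time: 20.37
eef_pos: [0.6083, -0.0769, 0.0063]
ee_rot: [3.005, -0.917, 0.005]
wrist_force: [-1.1, -0.3, 5.3]
grip_width: 0.0342
grip_force: 39.5
```

Request:
jog_arm([
  [0, 0, -1, 0, 0, 0],
  [0, 0, -3, 0, 0, 0],
  [0, 0, -6, 0, 0, 0],
  [0, 0, -8, 0, 0, 0],
  [0, 0, -8, 0, 0, 0],
  [0, 0, -8, 0, 0, 0],
  [0, 0, -8, 0, 0, 0],
])

```text
time: 20.95
eef_pos: [0.6063, -0.0762, 0.0843]
ee_rot: [3.005, -0.917, -0.002]
wrist_force: [-0.5, 0.1, -0.9]
grip_width: 0.034
grip_force: 39.9
```

```bash
python3 -c "
from h import *
go(525,100,90,-12)
go(442.3,270.3,90,10)"
```

```text
t 20.95 at [606.3 -76.2  84.3] w 34.0
row [-16.59 -10.08  -0.56] [  0.    0.1 -21.9]
t 20.95 at [606.3 -76.2  84.3] w 34.0
row [-32.96 -19.59  -0.55] [  0.    0.1 -43.9]
```

Request:
jog_arm([
  [-1.5, -0.9, -0.2, 0, 0, -2],
  [-4.5, -2.7, -0.5, 0, 0, -6],
  [-32.96, -19.59, -0.55, 0, 0, -43.9],
  [-32.96, -19.59, -0.55, 0, 0, -43.9],
  [-32.96, -19.59, -0.55, 0, 0, -43.9],
  [-32.96, -19.59, -0.55, 0, 0, -43.9],
  [-32.96, -19.59, -0.55, 0, 0, -43.9],
  [-32.96, -19.59, -0.55, 0, 0, -43.9],
  [-32.96, -19.59, -0.55, 0, 0, -43.9],
  [-32.96, -19.59, -0.55, 0, 0, -43.9],
  [-32.96, -19.59, -0.55, 0, 0, -43.9],
  [-32.96, -19.59, -0.55, 0, 0, -43.9],
])

```text
time: 21.95
eef_pos: [0.4403, 0.2717, 0.0889]
ee_rot: [3.128, 0.281, -0.005]
wrist_force: [-0.8, -0.8, -0.8]
grip_width: 0.0337
grip_force: 40.0
```

```bash
python3 -c "
from h import *
go(442.3,270.3,90,10)"
```

```text
t 21.95 at [440.3 271.7  88.9] w 33.7
row [ 0.18  0.18 -0.11] [0.  0.2 0.3]
```

Settle and look.

Request:
jog_arm([
  [0.1, 0, 0, 0, 0, 0],
  [0.1, 0, 0, 0, 0, 0],
  [0.1, 0, 0, 0, 0, 0],
])

```text
time: 22.2
eef_pos: [0.4445, 0.269, 0.0897]
ee_rot: [3.129, 0.27, -0.001]
wrist_force: [-0.6, -0.6, -0.9]
grip_width: 0.0338
grip_force: 40.0
```

```bash
python3 -c "
from h import *
both('w12',.008)
d=pickle.load(open('w12.pkl','rb'))
cv2.imwrite('pics/c12.png',cv2.resize(d['img'][150:350,180:390],None,fx=2.8,fy=2.8,interpolation=2)[:,:,::-1])
go(442.3,270.3,20,10)"
```

```text
z 0.008
dial px [281. 276.] rect [397.6 260.6] [26.3 47.5] 9.8 cent 395.9 260.6 ell [396.  260.2] [26.  51.9]
dial px [504. 255.] rect [442.7  58. ] [26.6 58.7] 86.0 cent 442.6 58.0 ell [442.7  58. ] [27.9 72.6]
dial px [487. 237.] rect [449.3  77.3] [44.  72.5] 85.8 cent 459.1 86.6 ell [444.5  73.1] [55.5 91. ]
dial px [278. 214.] rect [445.5 272.3] [44.8 49.7] 14.8 cent 448.4 273.7 ell [443.2 271.6] [46.6 47. ]
dial px [318.  23.] rect [591.1 268.7] [30.5 69. ] 12.7 cent 587.5 268.7 ell [610.  272.7] [65.9 66.8]
pad px [487. 243.] rect [450.1  80.4] [89.2 84.8] 86.2 cent 450.3 80.6 ell [450.6  80.8] [ 99.6 102.4]
pad px [430. 121.] rect [538.6 168.4] [33.3 47.7] 14.6 cent 539.5 166.4 ell [539.5 167.4] [32.9 47.9]
pad px [317.  19.] rect [591.8 270. ] [24.3 59.9] 8.8 cent 588.7 274.0 ell [610.5 270.5] [54.6 61.2]
pad px [317.  33.] rect [588.4 270. ] [43.  83.8] 8.1 cent 580.3 267.8 ell [589.2 268.9] [49.3 91.7]
t 22.25 at [444.6 269.1  89.8] w 33.8
row [-0.2  -0.16  6.98] [ 0.   0.  -0.2]
```

View pics/c12.png

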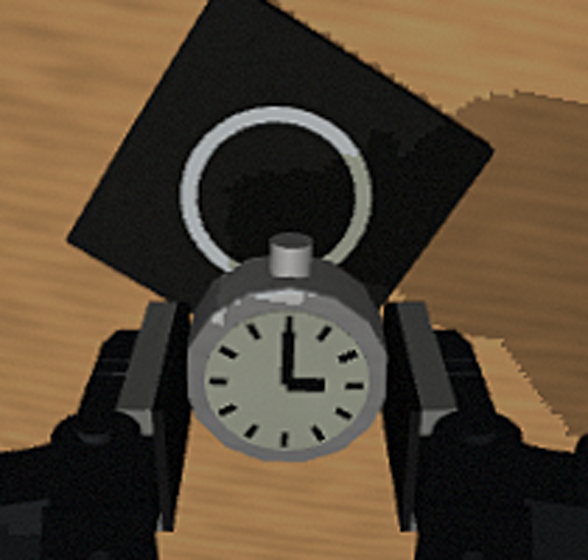

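Run:
```python
from h import *
d=pickle.load(open('w12.pkl','rb'))
f=lambda p,z:print((wplane(d,np.array(p)/2.8+[179.7,149.7],z)*1000).round(1).tolist(),z)
f([(288,290),(288,462),(189,375),(387,375)],.0996);f([(276,105),(180,196),(372,196)],.008)
```

```text
[[461.2, 271.6], [427.0, 265.6], [442.3, 285.4], [448.0, 252.1]] 0.0996
[[468.0, 275.6], [439.4, 296.4], [448.0, 246.5]] 0.008
```

Request:
jog_arm([
  [-0.1, -0.25, 1.5, 0, 0, 0],
  [-0.1, -0.25, 3.5, 0, 0, 0],
  [-0.1, -0.25, 5.5, 0, 0, 0],
  [-0.1, -0.25, 6.5, 0, 0, 0],
  [-0.1, -0.25, 7.1, 0, 0, 0],
  [-0.1, -0.25, 7.25, 0, 0, 0],
  [-0.1, -0.25, 7.3, 0, 0, 0],
  [-0.1, -0.25, 7.3, 0, 0, 0],
  [-0.1, -0.25, 7.3, 0, 0, 0],
])

```text
time: 23.0
eef_pos: [0.4434, 0.2728, 0.0179]
ee_rot: [-3.129, -0.272, -0.003]
wrist_force: [-0.0, 0.1, -0.7]
grip_width: 0.0336
grip_force: 40.0
```

```bash
python3 -c "
from h import *
from bench import env
d=env.snapshot('wrist');pickle.dump(d,open('w13.pkl','wb'))
go(443,271.6,14,10)"
```

```text
t 23.05 at [443.3 272.9  17.9] w 33.6
row [-0.05  0.12  0.38] [-0.  -0.1 -0. ]
```

Request:
jog_arm([
  [0, 0.1, 0.05, 0, 0, 0],
  [0, 0.1, 0.15, 0, 0, 0],
  [0, 0.1, 0.25, 0, 0, 0],
  [0, 0.1, 0.3, 0, 0, 0],
  [0, 0.1, 0.33, 0, 0, 0],
  [0, 0.1, 0.33, 0, 0, 0],
])

```text
time: 23.55
eef_pos: [0.4428, 0.2716, 0.0144]
ee_rot: [3.13, 0.273, 0.0]
wrist_force: [-0.7, -0.7, 5.1]
grip_width: 0.0337
grip_force: 40.5
```

Contact; release.

Request:
jog_arm([
  [0, 0, -0.05, 0, 0, 0],
  [0, 0, -0.05, 0, 0, 0],
  [0, 0, -0.05, 0, 0, 0],
  [0, 0, -0.05, 0, 0, 0],
], fingers=5)

```text
time: 23.88
eef_pos: [0.4428, 0.2716, 0.0141]
ee_rot: [3.13, 0.273, -0.0]
wrist_force: [0.3, -0.5, 0.0]
grip_width: 0.0495
grip_force: 0.0
```

Request:
jog_arm([
  [0, 0, -2, 0, 0, 0],
  [0, 0, -5, 0, 0, 0],
  [0, 0, -9, 0, 0, 0],
  [0, 0, -12, 0, 0, 0],
  [0, 0, -13, 0, 0, 0],
  [0, 0, -13, 0, 0, 0],
  [0, 0, -13, 0, 0, 0],
  [0, 0, -13, 0, 0, 0],
])

```text
time: 24.55
eef_pos: [0.4415, 0.271, 0.1424]
ee_rot: [3.128, 0.272, -0.005]
wrist_force: [0.5, -0.4, -0.0]
grip_width: 0.0498
grip_force: 0.0
```

Run:
```python
from h import *
from bench import env
d=env.snapshot('wrist');pickle.dump(d,open('w14.pkl','wb'))
a=cv2.resize(d['img'][140:260,215:350],None,fx=4,fy=4,interpolation=2)
t=env.snapshot('top');pickle.dump(t,open('top2.pkl','wb'))
cv2.imwrite('pics/c14.png',a[:,:,::-1]);cv2.imwrite('pics/top2.png',t['img'][:,:,::-1])
```

```text
(no output)
```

View pics/c14.png

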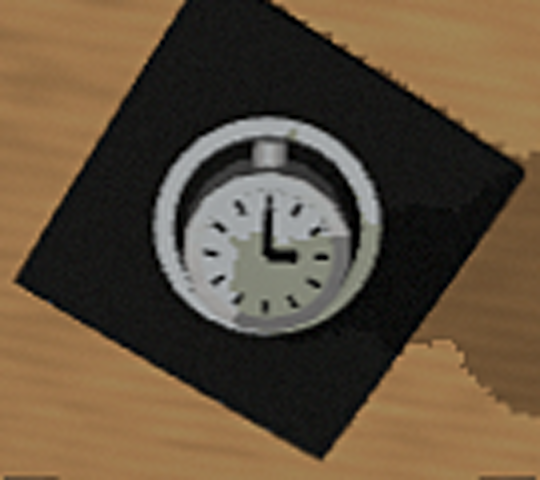

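View pics/top2.png

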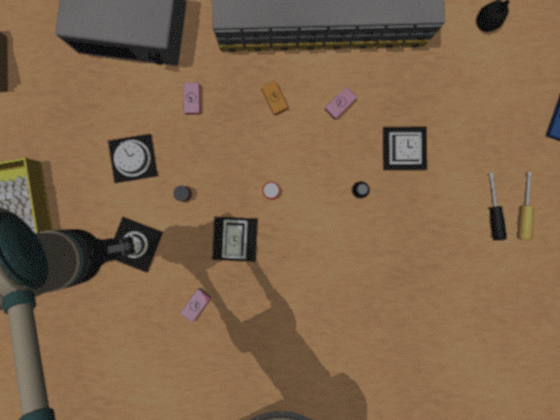

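Run:
```python
from h import *
d=pickle.load(open('w14.pkl','rb'))
f=lambda p,z:print((wplane(d,np.array(p)/4.+[214.6,139.6],z)*1000).round(1).tolist(),z)
f([(268,170),(268,333),(184,252),(353,252)],.024);f([(267,115),(267,336),(153,226),(382,226)],.008)
```

```text
[[460.1, 274.2], [424.7, 268.0], [439.6, 288.6], [445.7, 253.5]] 0.024
[[468.3, 275.9], [417.9, 267.0], [439.3, 296.5], [448.1, 246.4]] 0.008
```

```bash
python3 -c "
from bench import env
print(env.close_job())"
```

```text
the job is handed in; nothing more can be done
None
```

All four clocks are set down, dial up, on their matching pads, each within about 1 mm of the outline centre in the wrist-camera views; the square and oblong follow the lines, the final overhead view shows the loupe and oil jar where they were, and the job was handed in at about 25 s.

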